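Pack square-flanged bushes two by two in a stock tray

ROBOT

A 6-joint arm with a two-finger parallel gripper is mounted at the origin on the work surface. World frame = base frame: x ahead of the robot, y to its left, z up, the work surface at z = 0. Lengths are in m, angles in rad, forces in N, time in s.
With the tool pointing down it reaches from about 0.35 to 0.775 m from the base axis. Payload 7.3 kg.
Tool frame: the origin (TCP) lies at the very end of the fingers, on their centre line; the grasp point (between the pads) lies 19 mm behind it; z points along the fingers, y is the line along which they close (so a half turn about z gives the same grasp; the last joint's range is limited). The gripper opens to 92 mm and grips with 3 to 60 N. Pads are 19 mm wide; open, the fingers measure 130 mm over their backs; the gripper's body (75 mm by 190 mm) begins 47 mm behind the grasp point.
Start: joints at [1.114, 0.342, 1.524, -0, 1.275, -0.146], TCP at [0.161, 0.5, 0.227] pointing down, gripper open.
Joint ranges: [-2.53, 2.53], [-0.77, 2.02], [0.04, 2.7], [-1, 4.14], [0.28, 2.66], [-3.11, 3.11]. Speed limits (rad/s): [2.57, 2.57, 3.14, 3.14, 3.14, 3.14].

INTERFACE

Orientations are given as [roll, pitch, yaw] about the fixed x, y, z axes, in that order (R = Rz(yaw) Ry(pitch) Rx(roll)).
In Python, from cell import robot gives the robot as it stands.
- The arm moves only by the tool apply_moves, never from a script. Its argument "motion" is text: rows parted by semicolons, each of 7 numbers parted by spaces: the opening in per cent of the stroke, from 0 (shut) to 100 (fully open), then the shift along the tool's x, y, z in cm, then the turn, a rotation vector about the tool's x, y, z in rad. A call has 1 to 20 rows; each row shifts and turns the commanded pose from where the row before left it, along the tool's axes as they then stand; what a row does not reach is not made up. A row lasts 1/8 s, in which the tool goes at most 62.5 mm and 10.7 degrees, less where a joint would pass 70% of its speed; a pose out of reach is approached as far as the arm can. A call with a gripper value outside its range is refused whole. The fingers move at their own pace and stop on an object; "force" is the grip in N (left out, the last holds). Time passes only in rows, so rows that do not move let the fingers close. It gives the time, the measured TCP pose, the force, the opening and the grip force at its end, in the units of the state.
- robot.observe(): the state, without advancing time (a new reading comes with each control period).
- robot.read_camera(name): name is "scene" or "side" or "wrist"; returns a dict with "img" (480x640x3 uint8, red, green, blue), "fovy" (degrees; the focal length in pixels is half the picture's height over the tangent of half this angle, whatever the lens; pixels are square), "cx", "cy" (the principal point, pixels), "R" (3x3) and "t" (3): a world point X has camera coordinates R X + t; the wrist camera has in their place "hand_eye" (4x4, takes a point from camera to tool coordinates, whose origin is the TCP and whose axes are the flange's). Camera axes: x right, y down, z forward; pixel columns grow to the right and rows downward; lengths in m; the calibration is good to about 2 mm. The wrist camera is an equidistant fisheye: a pixel r from the principal point sees the ray r / f radians off the axis. A picture is of the moment at which its call begins: read the wrist's pose just before it. There is no depth.
- robot.hand_in(): hands the job in; it is judged then, once.
Trained networks look in a picture, given as the dict that the camera call returned (one of the last four; its "shot" number tells which), for a name from the list of things; names that differ only in an ending like _2 or _b are one class to them, and where a whole thing is asked for, a point or a joint stands for the part that bears it (a point fixed in the world has none). Each returns a list of dicts, best first, with "score" (0 to 1); they miss things now and then, are a little off and sometimes report something else, mostly with a low value. They report only what shows in the picture. A call takes as long as a camera call.
- robot.search_frame(target, picture): "centre" ([x, y, z] in m, in world coordinates, good to about 4 mm: the middle of the surface that is visible of it).
- robot.trace(target, picture): "pixels" (480x640 bool, what is visible of it).
The state is a dict: "time": time; "qpos": joint angles; "qvel": joint speeds; "joint_efforts": joint torques, N m; "tool_pos": TCP position; "tool_rot": TCP orientation; "contact_force": force on the tool from outside, world axes, zero at the start; "torque": the same for the moment, N m; "opening": finger opening in m; "grip_force": force on a finger pad.
Only numpy, scipy, OpenCV 4.12 (cv2) and the standard library are available. Lean on these libraries where they do the work, as an engineer would, in place of code of your own. Each camera call takes 0.05 s, during which the arm holds its last target. There are 200 camera calls.

TASK

Complete the two-by-two grid in the stock tray: set the three loose square-flanged bushes flat in the tray beside the one already there, flange down and square with the tray. Then slide the tray's fence gently up (pressing no bush with more than 40 N) until you feel the four bushes close up against the end stop with no gaps, and let go. Leave the round-flanged bushes and the sleeve and wrench alone.

Things in the scene. Friction and masses are not known exactly. Their poses are not given: they have to be found in the camera images.
- bush1: square-flanged steel bush, 48 mm high: square flange 64 x 64 x 8 mm at the bottom with four dark bolt spots, round hub 36 mm in diameter (24 mm bore) on its middle, about 0.4 kg. Origin: centre of the underside; z up; x, y along the flange edges. Stands flange down on the bench, left or right of the tray, at any yaw.
- bush2: square-flanged steel bush, 48 mm high: square flange 64 x 64 x 8 mm at the bottom with four dark bolt spots, round hub 36 mm in diameter (24 mm bore) on its middle, about 0.4 kg. Origin: centre of the underside; z up; x, y along the flange edges. Stands flange down on the bench, left or right of the tray, at any yaw.
- bush3: square-flanged steel bush, 48 mm high: square flange 64 x 64 x 8 mm at the bottom with four dark bolt spots, round hub 36 mm in diameter (24 mm bore) on its middle, about 0.4 kg. Origin: centre of the underside; z up; x, y along the flange edges. Stands flange down on the bench, left or right of the tray, at any yaw.
- bush4: square-flanged steel bush, 48 mm high: square flange 64 x 64 x 8 mm at the bottom with four dark bolt spots, round hub 36 mm in diameter (24 mm bore) on its middle, about 0.4 kg. Origin: centre of the underside; z up; x, y along the flange edges. Already stands in the tray, far left place, up to 11 mm short of the end stop, slightly askew; it may stay there.
- tray: fixed tray, 230 (x) by 160 mm (y), plywood floor 8 mm thick, dark steel rims 22 mm high over the bench along both long sides (inner faces y = +-70 mm) and at the +x end (end stop, inner face x = +107 mm). Origin: centre of the underside; x points to the end stop, away from the robot; y left. Homes of the bush origins: x = 75 and 11 mm, y = +-35 (+-5 mm play), z = 8 mm. Place and yaw vary.
- fence (a joint): steel fence, a cross bar 134 mm wide, 10 mm thick, top 29 mm above the bench, that slides along the tray's x to the end stop (friction about 2 N, stays where left). Value in m: the space between its face and the end stop is 0.172 minus the value; 0.044 = closed up on two bushes (128 mm). Starts at 0 (fully open) to 0.014; own limit 0.05.
- fence_grip (a point): point on the axis of the fence's upright round post (18 mm diameter, top 76 mm above the bench), 58 mm above the bench. The post stands 34 mm behind the fence's face, on the robot's side, mid-width, and moves with the fence.
- round1: bystander, to be left alone: bush like the others (hub 36 mm, 48 mm high) but with a ROUND flange 72 mm across. Origin: centre of the underside.
- round2: bystander, to be left alone: bush like the others (hub 36 mm, 48 mm high) but with a ROUND flange 72 mm across. Origin: centre of the underside.
- sleeve: bystander: plain dark steel sleeve standing upright, 54 mm outside diameter, 65 mm high. Origin: centre of the underside.
- wrench: bystander: wrench 190 mm long lying flat near the robot on its right.

How it is judged:
On the way, in this order (a step that is already met when the one before it is completed fails the run):
1. all four square-flanged bushes stand flange down, flat on the tray floor, between the fence and the end stop, released and at rest, with the fence still open (its value under 0.038) (z of bush1 in the frame of tray between 0.0055 and 0.0105 m and angle between each of bush1, bush2, bush3, bush4's own z axis and vertical below 0.06 rad and x of bush1 in the frame of tray between -0.04 and 0.085 m and y of bush1 in the frame of tray between -0.05 and 0.05 m and contact force between the fingers and bush1 below 0.1 N and linear speed of each of bush1, bush2, bush3, bush4 below 0.02 m/s and z of bush2 in the frame of tray between 0.0055 and 0.0105 m and x of bush2 in the frame of tray between -0.04 and 0.085 m and y of bush2 in the frame of tray between -0.05 and 0.05 m and contact force between the fingers and bush2 below 0.1 N and z of bush3 in the frame of tray between 0.0055 and 0.0105 m and x of bush3 in the frame of tray between -0.04 and 0.085 m and y of bush3 in the frame of tray between -0.05 and 0.05 m and contact force between the fingers and bush3 below 0.1 N and z of bush4 in the frame of tray between 0.0055 and 0.0105 m and x of bush4 in the frame of tray between -0.04 and 0.085 m and y of bush4 in the frame of tray between -0.05 and 0.05 m and contact force between the fingers and bush4 below 0.1 N and value of joint fence below 0.038 m), for 0.2 s.
2. the fence has been slid up until the four bushes are closed up against the end stop: fence within 3 mm of its closed place, bushes square with the tray within 3 degrees ((angle between the x axis of bush1 and the x axis of tray, either way round below 0.06 rad or angle between the x axis of bush1 and the y axis of tray, either way round below 0.06 rad) and (angle between the x axis of bush2 and the x axis of tray, either way round below 0.06 rad or angle between the x axis of bush2 and the y axis of tray, either way round below 0.06 rad) and (angle between the x axis of bush3 and the x axis of tray, either way round below 0.06 rad or angle between the x axis of bush3 and the y axis of tray, either way round below 0.06 rad) and (angle between the x axis of bush4 and the x axis of tray, either way round below 0.06 rad or angle between the x axis of bush4 and the y axis of tray, either way round below 0.06 rad) and x of each of bush1, bush2, bush3, bush4 in the frame of tray above 0.005 m and value of joint fence between 0.041 and 0.047 m), for 0.2 s.
At the end, for the whole second after the job is handed in: All four square-flanged bushes stand flat on the tray floor in a two-by-two grid, square with the tray within 3 degrees, closed up between fence and end stop with at most 3 mm of play along the tray (fence above 0.041; 12 mm of play sideways is allowed), all released and at rest (all of step 2 and z of bush1 in the frame of tray between 0.0055 and 0.0105 m and angle between each of bush1, bush2, bush3, bush4's own z axis and vertical below 0.06 rad and x of bush1 in the frame of tray between -0.04 and 0.085 m and y of bush1 in the frame of tray between -0.05 and 0.05 m and contact force between the fingers and bush1 below 0.1 N and linear speed of each of bush1, bush2, bush3, bush4 below 0.02 m/s and z of bush2 in the frame of tray between 0.0055 and 0.0105 m and x of bush2 in the frame of tray between -0.04 and 0.085 m and y of bush2 in the frame of tray between -0.05 and 0.05 m and contact force between the fingers and bush2 below 0.1 N and z of bush3 in the frame of tray between 0.0055 and 0.0105 m and x of bush3 in the frame of tray between -0.04 and 0.085 m and y of bush3 in the frame of tray between -0.05 and 0.05 m and contact force between the fingers and bush3 below 0.1 N and z of bush4 in the frame of tray between 0.0055 and 0.0105 m and x of bush4 in the frame of tray between -0.04 and 0.085 m and y of bush4 in the frame of tray between -0.05 and 0.05 m and contact force between the fingers and bush4 below 0.1 N and contact force between the fingers and anything else below 0.1 N and velocity of joint fence between -0.005 and 0.005 m/s); the robot touches nothing.
It fails at once if the fence presses on a bush with more than 40 N (contact force between fence and bush1 above 40 N or contact force between fence and bush2 above 40 N or contact force between fence and bush3 above 40 N or contact force between fence and bush4 above 40 N).
It fails at once if a bush is dropped into the tray: it comes down the last 12 mm to the tray floor faster than 0.4 m/s (a drop from more than about 8 mm) ((z of bush1 in the frame of tray below 0.02 m and linear speed of bush1 above 0.4 m/s and x of bush1 in the frame of tray between -0.06 and 0.1 m and y of bush1 in the frame of tray between -0.06 and 0.06 m) or (z of bush2 in the frame of tray below 0.02 m and linear speed of bush2 above 0.4 m/s and x of bush2 in the frame of tray between -0.06 and 0.1 m and y of bush2 in the frame of tray between -0.06 and 0.06 m) or (z of bush3 in the frame of tray below 0.02 m and linear speed of bush3 above 0.4 m/s and x of bush3 in the frame of tray between -0.06 and 0.1 m and y of bush3 in the frame of tray between -0.06 and 0.06 m) or (z of bush4 in the frame of tray below 0.02 m and linear speed of bush4 above 0.4 m/s and x of bush4 in the frame of tray between -0.06 and 0.1 m and y of bush4 in the frame of tray between -0.06 and 0.06 m)).
It fails at once if a bystander (round-flanged bush, sleeve or wrench) is moved by more than 20 mm (distance of any of round1, round2, sleeve, wrench from where it was at the start of the episode above 0.02 m).
It also fails if it takes over 72 s, if anything falls off the work surface, if the arm or the gripper's body presses on something with over 40 N, if the wrist force passes 120 N, or if a joint passes its speed limit or range.

## Working session

There is one attempt and no reset: what is moved stays moved. The work goes in short steps, Python scripts to look and compute and a tool call to move; the robot and the scene stay as the last step left them, time stands still between calls to the robot, and variables do not carry over. Pictures are saved under pics/ and viewed, at most 14 in all, crops included, and the job is handed in when it is done.

Besides the shell and the picture viewer there is one more tool, called as name(argument=value, ...) on one line, values as JSON. apply_moves: Moves the arm, as the interface text tells. Its arguments: {"type":"object","properties":{"motion":{"type":"string"},"force":{"type":"number"}},"required":["motion"]}

```bash
mkdir -p pics
cat > h.py <<'E'
from cell import robot
import numpy as np, cv2
def rpy(r): 
    a,b,c=r; cx,sx,cy,sy,cz,sz=np.cos(a),np.sin(a),np.cos(b),np.sin(b),np.cos(c),np.sin(c)
    return np.array([[cz,-sz,0],[sz,cz,0],[0,0,1]])@np.array([[cy,0,sy],[0,1,0],[-sy,0,cy]])@np.array([[1,0,0],[0,cx,-sx],[0,sx,cx]])
def rot(s):
    r=np.array(s["tool_rot"]); return r if r.shape==(3,3) else rpy(r)
def foc(p): return p["img"].shape[0]/2/np.tan(np.radians(p["fovy"])/2)
def hit(p,uv,z):
    f=foc(p); R,t=np.array(p["R"]),np.array(p["t"])
    d=np.c_[(np.array(uv,float).reshape(-1,2)-[p["cx"],p["cy"]])/f,np.ones(len(np.array(uv).reshape(-1,2)))]@R
    c=-R.T@t; return c+d*((z-c[2])/d[:,2])[:,None]
def save(p,n): cv2.imwrite("pics/"+n+".png",p["img"][:,:,::-1])
E
python3 - <<'E'
from h import *
s=robot.observe(); print({k:np.round(v,3).tolist() for k,v in s.items()})
for n in ["scene","side"]:
    p=robot.read_camera(n); save(p,n+"0")
    print(n,p["fovy"],p["cx"],p["cy"],np.round(-np.array(p["R"]).T@p["t"],3))
    for o in ["bush1","round1","tray","fence","fence_grip","sleeve","wrench"]:
        print(o,[(round(d["score"],2),np.round(d["centre"],3).tolist()) for d in robot.search_frame(o,p)])
E
```

```text
{'time': 0.0, 'qpos': [1.114, 0.343, 1.525, -0.0, 1.275, -0.146], 'qvel': [0.001, 0.001, -0.001, 0.0, -0.001, 0.003], 'joint_efforts': [-0.0, -43.125, -24.422, 0.072, 0.056, -0.0], 'tool_pos': [0.16, 0.499, 0.226], 'tool_rot': [-3.14, -0.0, 2.831], 'contact_force': [0.912, -0.439, 0.131], 'torque': [0.057, -0.002, -0.037], 'grip_force': 0.0, 'opening': 0.092}
scene 56.303169494630815 318.96826277584825 225.86427539239165 [ 0.778 -0.457  0.72 ]
bush1 [(0.91, [0.521, 0.397, 0.01]), (0.65, [0.624, 0.001, 0.018]), (0.64, [0.503, -0.381, 0.008]), (0.59, [0.418, -0.252, 0.012])]
round1 [(0.79, [0.609, 0.242, 0.007])]
tray [(0.78, [0.542, -0.033, 0.009])]
fence [(0.87, [0.474, -0.027, 0.027]), (0.52, [0.583, -0.236, 0.002])]
fence_grip [(0.79, [0.472, -0.03, 0.03]), (0.74, [0.623, 0.001, 0.019])]
sleeve [(0.77, [0.432, 0.207, 0.044]), (0.34, [0.516, 0.393, 0.009])]
wrench [(0.75, [0.297, -0.382, 0.013]), (0.35, [0.538, -0.031, 0.008])]
side 48.88675322324192 319.13438405986767 230.65025457904107 [-0.111 -0.564  0.955]
bush1 [(0.97, [0.608, 0.001, 0.016]), (0.91, [0.506, 0.4, 0.011]), (0.8, [0.486, -0.384, 0.009]), (0.69, [0.404, -0.254, 0.008]), (0.46, [0.598, 0.247, 0.007])]
round1 [(0.89, [0.598, 0.246, 0.007]), (0.75, [0.575, -0.233, 0.009])]
tray [(0.72, [0.571, -0.235, 0.011]), (0.61, [0.528, -0.037, 0.006])]
fence [(0.9, [0.462, -0.027, 0.019]), (0.68, [0.527, -0.037, 0.006])]
fence_grip [(0.69, [0.469, -0.026, 0.026]), (0.16, [0.506, 0.4, 0.01])]
sleeve [(0.78, [0.422, 0.214, 0.043])]
wrench [(0.79, [0.283, -0.37, 0.008]), (0.73, [0.573, -0.235, 0.009]), (0.24, [0.419, 0.209, 0.043])]
```

View pics/scene0.png

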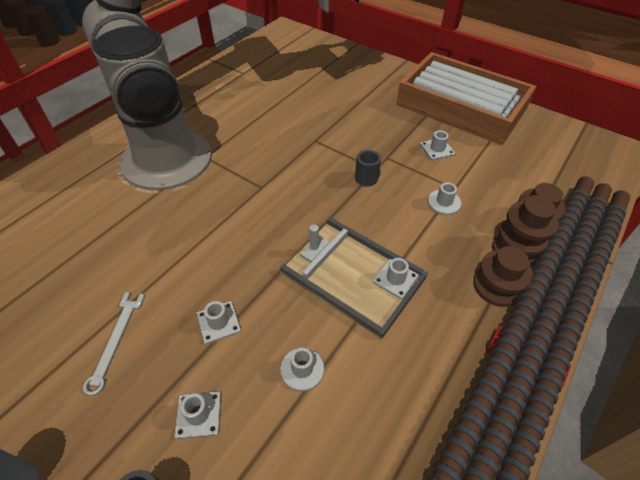

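View pics/side0.png

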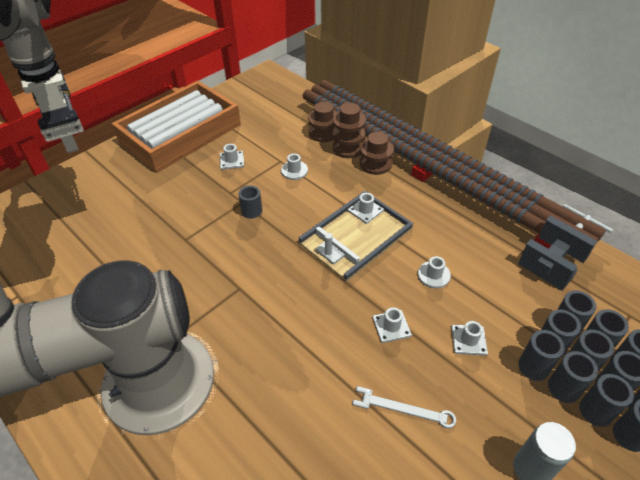

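The scene view shows three loose square bushes: (438,148) on the left, and (218,320) and (198,412) on the right. The tray is at (353,275) with bush4 at (398,275). The round-flanged bushes are at (445,198) and (302,368). Next I fit the models to the masks in both views.

```bash
cat >> h.py <<'E'
from scipy.optimize import minimize
def proj(p,X):
    if "R" in p:
        c=X@np.array(p["R"]).T+p["t"]; return c[:,:2]/c[:,2:]*foc(p)+[p["cx"],p["cy"]]
    H=np.array(p["hand_eye"]); s=p["state"]; T=(X-s["tool_pos"])@rot(s)
    c=(T-H[:3,3])@H[:3,:3]; r=np.hypot(c[:,0],c[:,1])+1e-9; th=np.arctan2(r,c[:,2])
    return c[:,:2]/r[:,None]*th[:,None]*foc(p)+[p["cx"],p["cy"]]
def box(a,b,z0,z1,n=6):
    e=np.linspace(-1,1,n); q=np.r_[np.c_[e,-1+0*e],np.c_[1+0*e,e],np.c_[-e,1+0*e],np.c_[-1+0*e,-e]]*[a,b]
    return np.r_[np.c_[q,0*q[:,0]+z0],np.c_[q,0*q[:,0]+z1]]
def cyl(r,z0,z1):
    t=np.linspace(0,2*np.pi,32); q=np.c_[r*np.cos(t),r*np.sin(t)]
    return np.r_[np.c_[q,0*t+z0],np.c_[q,0*t+z1]]
BUSH=[box(.032,.032,0,.008),cyl(.018,.008,.048)]
TRAY=[box(.115,.080,0,.022)]
def wrist():
    s=robot.observe(); p=robot.read_camera("wrist"); p["state"]=s; return p
def sil(p,parts,v,z):
    c,s=np.cos(v[2]),np.sin(v[2]); R=np.array([[c,-s,0],[s,c,0],[0,0,1]]); m=np.zeros((480*2,640*2),np.uint8)
    for P in parts:
        u=proj(p,P@R.T+[v[0],v[1],z]); h=cv2.convexHull((u*2*16+8).astype(np.int32)); cv2.fillConvexPoly(m,h,255,shift=4)
    return cv2.GaussianBlur(m,(0,0),2)/255.
def fit(views,parts,v0,z=0,sym=np.pi/2,nyaw=6):
    ms=[(p,cv2.GaussianBlur(cv2.resize(m.astype(np.uint8)*255,(1280,960),interpolation=cv2.INTER_LINEAR),(0,0),2)/255.) for p,m in views]
    def cost(v): return sum(np.abs(sil(p,parts,[v[0],v[1],v[2]*10],z)-m).sum()/m.sum() for p,m in ms)
    best=None
    for y in ([v0[2]] if len(v0)>2 else np.arange(nyaw)*sym/nyaw):
        x0=np.array([v0[0],v0[1],y/10]); S=np.vstack([x0,x0+[.006,0,0],x0+[0,.006,0],x0+[0,0,.02]])
        r=minimize(cost,x0,method="Nelder-Mead",options=dict(initial_simplex=S,xatol=1e-4,fatol=1e-4,maxfev=120))
        if best is None or r.fun<best.fun: best=r
    return np.array([best.x[0],best.x[1],best.x[2]*10]),best.fun/len(ms)
def pick(p,target,parts,v,z=0):
    "trace mask that overlaps the predicted silhouette best"
    b=cv2.resize(sil(p,parts,v,z),(640,480))>.5; o=None;bi=0
    for d in robot.trace(target,p):
        m=np.array(d["pixels"]); i=(m&b).sum()/(m|b).sum()
        if i>bi: bi,o=i,m
    return o,bi
E
python3 - <<'E'
from h import *
P=[robot.read_camera(n) for n in ["scene","side"]]
g={"A":(.514,.398,0),"B":(.41,-.253,0),"C":(.495,-.382,0),"D4":(.616,.001,.008)}
for k,(x,y,z) in g.items():
    vs=[]
    for p in P:
        m,i=pick(p,"bush1",BUSH,(x,y,.4),z)
        if m is not None and i>.4:
            vs.append((p,m)); a,c=fit([(p,m)],BUSH,(x,y),z); print("  ",k,round(i,2),a.round(4),round(c,3))
    a,c=fit(vs,BUSH,(x,y),z); print(k,a.round(4),round(c,3))
vs=[]
for p in P:
    m,i=pick(p,"tray",TRAY,(.535,-.035,0)); 
    if m is not None: 
        h=cv2.convexHull(cv2.findNonZero(m.astype(np.uint8))); f=np.zeros((480,640),np.uint8); cv2.fillConvexPoly(f,h,1)
        vs.append((p,f)); a,c=fit([(p,f)],TRAY,(.535,-.035),sym=np.pi,nyaw=8); print("  tray",round(i,2),a.round(4),round(c,3))
a,c=fit(vs,TRAY,(.535,-.035),sym=np.pi,nyaw=8); print("tray",a.round(4),round(c,3))
E
```

```text
A 0.71 [0.5108 0.4111 0.8993] 0.079
   A 0.61 [0.5146 0.4138 0.9649] 0.073
A [0.5121 0.4111 0.902 ] 0.097
   B 0.71 [ 0.409  -0.2469  1.0175] 0.051
   B 0.73 [ 0.4108 -0.2453 -0.53  ] 0.134
B [ 0.4092 -0.2468  1.0221] 0.094
   C 0.79 [ 0.4956 -0.3802  0.7033] 0.059
   C 0.82 [ 0.4963 -0.3798  0.7764] 0.048
C [ 0.4959 -0.3801  0.7218] 0.057
   D4 0.66 [ 0.6191  0.0132 -0.0024] 0.055
   D4 0.65 [0.6202 0.0133 1.5901] 0.083
D4 [0.6197 0.0126 1.5776] 0.072
  tray 0.68 [ 0.5471 -0.0229 -0.0294] 0.044
  tray 0.7 [ 0.5485 -0.0216 -0.0268] 0.013
tray [ 0.5479 -0.0222 -0.0254] 0.03
```

```bash
cat >> h.py <<'E'
def delta(x,y,z,yaw):
    s=robot.observe(); R=rot(s); d=R.T@(np.array([x,y,z])-s["tool_pos"])*100
    yw=np.arctan2(R[1,0],R[0,0]); t=-(yaw-yw+np.pi)%(2*np.pi)-np.pi if 0 else -((yaw-yw+np.pi)%(2*np.pi)-np.pi)
    print("shift cm",d.round(2),"rows",int(np.ceil(np.linalg.norm(d)/6.25)),"turn z",round(t,3),"yaw now",round(yw,3))
E
python3 - <<'E'
from h import *
delta(.5128,.4125,.2,3.256)
E
```

```text
shift cm [-36.21   2.45   2.67] rows 6 turn z -0.425 yaw now 2.831
```

apply_moves(motion="100 -5 0.35 0.4 0 0 0;100 -5.2 0.35 0.4 0 0 0;100 -5.2 0.35 0.4 0 0 0;100 -5.2 0.35 0.4 0 0 0;100 -5.2 0.35 0.4 0 0 0;100 -5.2 0.35 0.4 0 0 0;100 -5.2 0.35 0.3 0 0 0;100 0 0 0 0 0 -0.142;100 0 0 0 0 0 -0.142;100 0 0 0 0 0 -0.141;100 0 0 0 0 0 0", force=25)

```text
time: 2.78
tool_pos: [0.5127, 0.4124, 0.1996]
tool_rot: [-3.142, -0.0, -3.029]
contact_force: [-0.6, 0.9, 0.3]
opening: 0.0918
grip_force: 0.0
```

```bash
cat >> h.py <<'E'
def look(name,x,y,z=0,o="bush1",parts=BUSH):
    p=wrist(); save(p,name); v=None
    for d in robot.search_frame(o,p): print(" ",round(d["score"],2),np.round(d["centre"],3))
    m,i=pick(p,o,parts,(x,y,.4),z)
    if m is not None: v,c=fit([(p,m)],parts,(x,y),z); print("fit",round(i,2),v.round(4),round(c,3))
    return p,m,v
E
python3 - <<'E'
from h import *
p,m,v=look("wA",.5128,.4125); delta(.5128,.4125,.02,3.256)
E
```

```text
0.7 [0.616 0.026 0.014]
  0.61 [0.513 0.413 0.009]
fit 0.73 [0.5147 0.4115 0.9261] 0.031
shift cm [-1.000e-02 -0.000e+00  1.797e+01] rows 3 turn z -0.003 yaw now -3.03
```

View pics/wA.png

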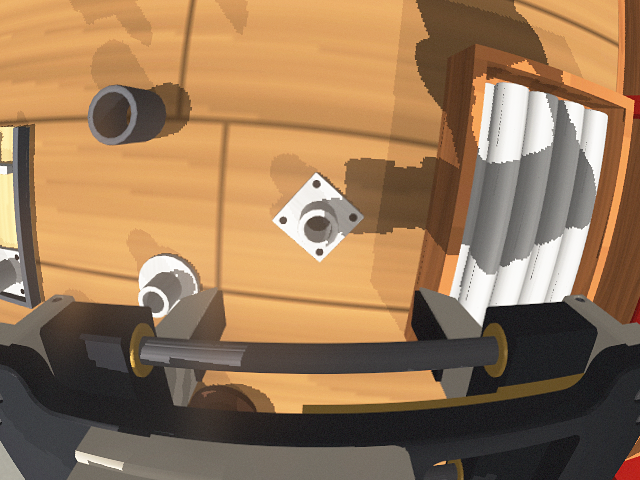

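The wrist view shows the diamond-shaped flange with its hub at (318,222), centred between the fingers, and its fit agrees with the other two cameras. Moving down to grasp.

apply_moves(motion="100 -0.15 -0.09 5 0 0 -0.027;100 0 0 5 0 0 0;100 0 0 4 0 0 0;100 0 0 2.5 0 0 0;100 0 0 1.5 0 0 0;100 0 0 0 0 0 0;30 0 0 0 0 0 0;30 0 0 0 0 0 0;30 0 0 0 0 0 0;30 0 0 0 0 0 0;30 0 0 0 0 0 0;30 0 0 -2 0 0 0;30 0 0 -4 0 0 0;30 0 0 -4 0 0 0;30 0 0 -4 0 0 0;30 0 0 0 0 0 0", force=30)

```text
time: 4.92
tool_pos: [0.5157, 0.4127, 0.163]
tool_rot: [3.139, 0.006, -3.0]
contact_force: [-0.7, 0.5, -3.3]
opening: 0.0334
grip_force: 30.0
```

```bash
cat >> h.py <<'E'
TR=(.5479,-.0222,-.0265)
def tw(x,y,T=TR):
    c,s=np.cos(T[2]),np.sin(T[2]); return T[0]+c*x-s*y,T[1]+s*x+c*y
E
python3 - <<'E'
from h import *
s=robot.observe(); print(s["opening"],s["grip_force"],s["contact_force"])
x,y=tw(.072,-.035); print(x,y); delta(x,y,.16,TR[2]+np.pi*.75); x,y=tw(.006,.0); print("over tray"); delta(x,y,.25,TR[2]+np.pi*.75)
E
```

```text
0.0334299349978669 29.992378265596926 [-0.70675339  0.4522178  -3.28306156]
0.6189473290317649 -0.05909548803650867
shift cm [ -3.58 -48.16   0.19] rows 8 turn z 0.953 yaw now -3.0
over tray
shift cm [  2.29 -43.59  -8.83] rows 8 turn z 0.953 yaw now -3.0
```

apply_moves(motion="30 -0.44 -6.02 0 0 0 0;30 -0.44 -6.02 0 0 0 0;30 -0.45 -6.02 0 0 0 0;30 -0.45 -6.02 0 0 0 0;30 -0.45 -6.02 0.1 0 0 0;30 -0.45 -6.02 0.1 0 0 0;30 -0.45 -6.02 0 0 0 0;30 -0.45 -6.02 0 0 0 0;30 0 0 0 0 0 0.16;30 0 0 0 0 0 0.16;30 0 0 0 0 0 0.16;30 0 0 0 0 0 0.16;30 0 0 0 0 0 0.16;30 0 0 0 0 0 0.153;30 0 0 0 0 0 0;30 0 0 0 0 0 0")

```text
time: 6.92
tool_pos: [0.617, -0.0599, 0.1565]
tool_rot: [-3.14, -0.002, 2.333]
contact_force: [0.0, 0.7, -3.2]
opening: 0.0334
grip_force: 30.0
```

Run:
```python
from h import *
x,y=tw(.072,-.035); delta(x,y,.16,TR[2]+np.pi*.75)
s=robot.observe(); print(s["tool_pos"],s["tool_rot"])
p=wrist(); save(p,"wT1")
tp=s["tool_pos"]
for n,o,parts,v,z in [("held","bush1",BUSH,(tp[0],tp[1],TR[2]),tp[2]-.02),("b4","bush1",BUSH,(.6197,.0126,0.0),.008)]:
    m,i=pick(p,o,parts,v,z)
    if m is not None:
        a,c=fit([(p,m)],parts,v[:3],z); print(n,round(i,2),a.round(4),round(c,3))
```

```text
shift cm [-0.08  0.2  -0.35] rows 1 turn z 0.003 yaw now 2.333
[ 0.61695273 -0.0598924   0.15646342] [-3.14049930e+00 -1.72683893e-03  2.33273630e+00]
held 0.63 [ 0.615  -0.0579 -0.0177] 0.449
b4 0.93 [ 0.6211  0.0119 -0.0071] 0.02
```

View pics/wT1.png

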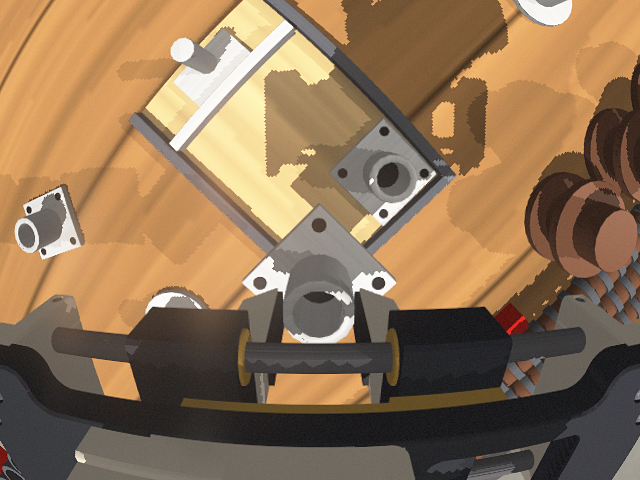

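The wrist view shows the held bush's flange corners at (319,205), (243,283) and (397,283), with the tray ahead of it. The tray's far-left corner is at (453,175) and its near-right corner at (135,118). I compare these with the predicted positions.

```bash
python3 - <<'E'
from h import *
p=wrist(); s=p["state"]; tp=np.array(s["tool_pos"])
def q(n,X): print(n,proj(p,np.array(X,float)).round(0).tolist())
c=[(.115,.08),(-.115,-.08),(.115,-.08),(-.115,.08)]
q("tray outer top FL NR",[[*tw(a,b),.022] for a,b in c[:2]])
q("inner top FL",[[*tw(.107,.07),.022]])
yw=TR[2]
for z in (.02,):
  d=np.array([[.032,.032],[.032,-.032],[-.032,-.032],[-.032,.032]])
  R=np.array([[np.cos(yw),-np.sin(yw)],[np.sin(yw),np.cos(yw)]])
  u=d@R.T+tp[:2]
  q("flange top",np.c_[u,0*u[:,0]+tp[2]-z+.008]); q("flange bot",np.c_[u,0*u[:,0]+tp[2]-z]); q("hub top c",[[tp[0],tp[1],tp[2]-z+.048]])
m,i=pick(p,"tray",TRAY,TR); print(i)
if m is not None:
    u=cv2.approxPolyDP(cv2.convexHull(cv2.findNonZero(m.astype(np.uint8))),12,True); print(u.reshape(-1,2).tolist())
E
python3 - <<'E'
import cv2
i=cv2.imread('pics/wT1.png')[100:400,130:530]; cv2.imwrite('pics/wT1c.png',cv2.resize(i,None,fx=2,fy=2,interpolation=cv2.INTER_CUBIC))
E
```

```text
tray outer top FL NR [[456.0, 174.0], [127.0, 120.0]]
inner top FL [[442.0, 175.0]]
flange top [[406.0, 297.0], [318.0, 370.0], [230.0, 297.0], [319.0, 210.0]]
flange bot [[403.0, 290.0], [318.0, 362.0], [234.0, 290.0], [319.0, 206.0]]
hub top c [[318.0, 340.0]]
0.7706274292059967
[[454, 175], [373, 252], [265, 252], [128, 119], [174, 40], [242, 0], [286, 0]]
```

View pics/wT1c.png

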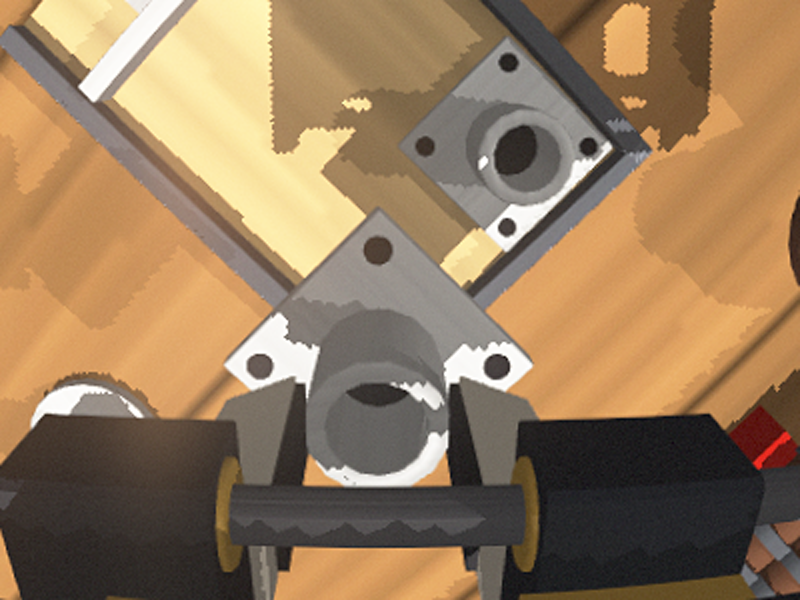

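```bash
cat > held.py <<'E'
from h import *
from scipy.optimize import least_squares
from scipy.spatial.transform import Rotation as Ro
def heldfit(p,pts,obs,x0):
    s=p["state"]; R=rot(s); yw=np.arctan2(R[1,0],R[0,0])
    def f(v):
        # bush pose in tool: offset (x,y,z of underside centre), tilt rx, ry, yaw
        Q=Ro.from_euler("zyx",[v[5],v[4],v[3]]).as_matrix()@np.diag([1,-1,-1])
        X=(pts@Q.T+v[:3])@R.T+s["tool_pos"]; return (proj(p,X)-obs).ravel()
    r=least_squares(f,x0); return r.x,np.abs(r.fun).max()
E
python3 - <<'E'
from held import *
p=wrist()
d=.032
# bush frame here: rotated so that tool x,y are diagonals: corners at yaw offset 45deg
pts=np.array([[-d,-d,.008],[d,-d,.008],[-d,d,.008],[0,0,.048]])
k=.018/np.sqrt(2)
obs0={}
import itertools
best=[]
corn=np.array([[d,d],[d,-d],[-d,-d],[-d,d]])
O=np.array([[318.5,205],[242.5,282.5],[396,282.5],[318,313.5]])
for sh in range(4):
  for o in (1,-1):
    P=np.array([[*corn[sh],.008],[*corn[(sh+o)%4],.008],[*corn[(sh-o)%4],.008],[0,0,.048]])
    v,e=heldfit(p,P,O,[0,0,.02,0,0,np.pi/4]); best.append((e,v))
best.sort(key=lambda t:t[0]); 
for e,v in best[:3]: print(round(e,2),v.round(4))
print(p["hand_eye"].round(4) if hasattr(p["hand_eye"],"round") else p["hand_eye"], foc(p))
E
```

```text
0.42 [-4.3000e-03  4.0000e-04  4.8300e-02 -3.1556e+00  3.1736e+00  7.8000e-01]
0.42 [-4.30e-03  4.00e-04  4.83e-02 -1.40e-02 -3.20e-02  7.80e-01]
0.42 [-4.300e-03  4.000e-04  4.830e-02 -1.400e-02 -3.200e-02 -7.908e-01]
[[-1.200e-03 -9.533e-01 -3.021e-01  8.160e-02]
 [ 1.000e+00 -9.000e-04 -1.100e-03  1.000e-04]
 [ 8.000e-04 -3.021e-01  9.533e-01 -1.576e-01]
 [ 0.000e+00  0.000e+00  0.000e+00  1.000e+00]] 371.64829954431775
```

Run:
```python
from h import *
s=robot.observe(); tp=s["tool_pos"]
for n in ["scene","side"]:
    p=robot.read_camera(n); 
    print(n,"TCP",proj(p,np.array([tp]))[0].round(), "pred bottom -.02",proj(p,np.array([tp])-[0,0,.02])[0].round(),"-.048",proj(p,np.array([tp])-[0,0,.048])[0].round())
    u=proj(p,np.array([tp])-[0,0,.02])[0].astype(int); c=p["img"][max(0,u[1]-80):u[1]+70,max(0,u[0]-65):u[0]+65]
    o=cv2.resize(c,(390,450),interpolation=cv2.INTER_CUBIC); O=o if n=="scene" else np.hstack([O,o])
    print(u)
cv2.imwrite("pics/held.png",O[:,:,::-1])
```

```text
scene TCP [383. 257.] pred bottom -.02 [381. 264.] -.048 [380. 274.]
[381 264]
side TCP [393. 181.] pred bottom -.02 [392. 187.] -.048 [391. 196.]
[391 187]
```

View pics/held.png

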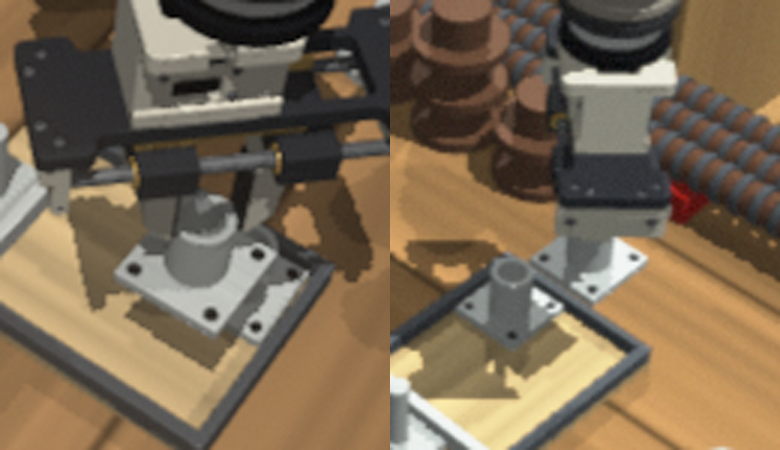

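Both outside views and the fit agree that the bush now hangs about 48 mm below the TCP, so it slid down in the fingers. I'll grip harder, lower it gently and look again from near.

apply_moves(motion="20 0 0 0 0 0 0;20 0.37 0.19 1 0 0 0;20 0 0 2 0 0 0;20 0 0 2 0 0 0;20 0 0 1.5 0 0 0;20 0 0 0 0 0 0", force=60)

```text
time: 8.07
tool_pos: [0.6154, -0.0557, 0.0911]
tool_rot: [-3.14, -0.003, 2.33]
contact_force: [0.2, -1.0, -3.1]
opening: 0.0322
grip_force: 60.0
```

Run:
```python
from h import *
p=wrist(); i=p["img"][150:400,170:490]; cv2.imwrite("pics/low1.png",cv2.resize(i,None,fx=2.3,fy=2.3,interpolation=cv2.INTER_CUBIC)[:,:,::-1])
P=np.array([[*tw(.107,-.07),.022],[*tw(.107,.07),.022],[*tw(0,-.07),.022]]); print(proj(p,P).round())
for n in ["scene","side"]:
    q=robot.read_camera(n); tp=p["state"]["tool_pos"]
    m,i=pick(q,"bush1",BUSH,(.6189,-.0591,0),tp[2]-.045)
    if m is not None: print(n,i,m.sum(),[ (z,fit([(q,m)],BUSH,(.6189,-.0591,0.),tp[2]-z)) for z in (.03,.04,.05)])
```

```text
[[319. 332.]
 [471. 194.]
 [203. 229.]]
scene 0.8142758142758143 1219 [(0.03, (array([ 0.62162152, -0.06418475, -0.0645653 ]), np.float64(0.18661258748457812))), (0.04, (array([ 0.61745713, -0.05875255, -0.05447374]), np.float64(0.15071958126434615))), (0.05, (array([ 0.61540125, -0.05341318, -0.03945857]), np.float64(0.125060119257304)))]
side 0.6444141689373297 488 [(0.03, (array([ 0.61020184, -0.0638977 , -0.039576  ]), np.float64(0.5230806320378499))), (0.04, (array([ 0.61850636, -0.05875998, -0.01914044]), np.float64(0.49236873562294714))), (0.05, (array([ 0.62535937, -0.05313896, -0.00358   ]), np.float64(0.4690379805325914)))]
```

View pics/low1.png

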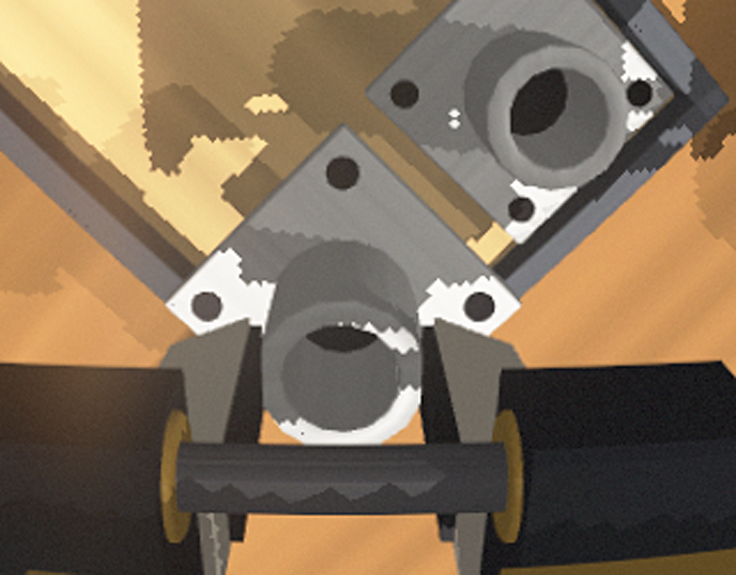

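apply_moves(motion="20 0 0 1.5 0 0 0;20 0 0 1 0 0 0;20 0 0 0.5 0 0 0;20 0 0 0 0 0 0;20 0 0 0 0 0 0")

```text
time: 8.95
tool_pos: [0.6166, -0.0561, 0.0629]
tool_rot: [3.141, 0.0, 2.33]
contact_force: [0.8, -0.4, -3.0]
opening: 0.0326
grip_force: 60.0
```

apply_moves(motion="20 0 0 0.3 0 0 0;20 0 0 0 0 0 0")

```text
time: 9.2
tool_pos: [0.6163, -0.056, 0.0596]
tool_rot: [-3.142, -0.0, 2.33]
contact_force: [0.2, 0.3, -3.3]
opening: 0.0324
grip_force: 60.0
```

apply_moves(motion="20 0 0 0.3 0 0 0;20 0 0 0 0 0 0")

```text
time: 9.45
tool_pos: [0.6162, -0.0559, 0.0565]
tool_rot: [-3.141, -0.0, 2.33]
contact_force: [-0.5, -0.4, -2.7]
opening: 0.0324
grip_force: 60.0
```

apply_moves(motion="20 0 0 0.3 0 0 0;20 0 0 0 0 0 0")

```text
time: 9.7
tool_pos: [0.6161, -0.056, 0.0534]
tool_rot: [-3.141, -0.001, 2.33]
contact_force: [0.2, -0.3, -3.0]
opening: 0.0326
grip_force: 60.0
```

apply_moves(motion="20 0 0 0.3 0 0 0;20 0 0 0 0 0 0")

```text
time: 9.95
tool_pos: [0.6172, -0.0562, 0.0521]
tool_rot: [3.14, 0.002, 2.33]
contact_force: [-0.2, 0.5, 5.6]
opening: 0.0324
grip_force: 60.0
```

apply_moves(motion="20 0 0 0.2 0 0 0;20 0 0 0 0 0 0")

```text
time: 10.2
tool_pos: [0.6173, -0.0562, 0.052]
tool_rot: [3.14, 0.003, 2.33]
contact_force: [-4.8, 0.7, 16.8]
opening: 0.0329
grip_force: 60.0
```

Contact came at TCP z = 0.052, which fits a floor height of 8 mm. Releasing.

apply_moves(motion="20 0 0 -0.2 0 0 0;55 0 0 0 0 0 0;55 0 0 0 0 0 0;70 0 0 0 0 0 0;70 0 0 -2 0 0 0;100 0 0 -3 0 0 0;100 0 0 -5 0 0 0;100 0 0 -5 0 0 0;100 0 0 0 0 0 0")

```text
time: 11.32
tool_pos: [0.6185, -0.0564, 0.2053]
tool_rot: [3.136, 0.007, 2.33]
contact_force: [-0.2, -0.2, -0.5]
opening: 0.0917
grip_force: 0.0
```

Run:
```python
from h import *
for n in ["wrist","scene","side"]:
    p=wrist() if n=="wrist" else robot.read_camera(n)
    for v in ((.6189,-.0591,-.026),(.6197,.0126,0.0)):
        m,i=pick(p,"bush1",BUSH,v,.008)
        if m is not None: a,c=fit([(p,m)],BUSH,v,.008); print(n,round(i,2),a.round(4),round(c,3))
delta(.5,-.15,.22,1.022-np.pi/4); delta(.4095,-.2463,.20,1.022+np.pi/4)
```

```text
wrist 0.93 [ 0.6182 -0.0578 -0.0388] 0.037
wrist 0.92 [ 0.6216  0.0117 -0.0064] 0.043
scene 0.88 [ 0.6174 -0.0554 -0.0276] 0.064
scene 0.91 [ 0.6195  0.0135 -0.0024] 0.091
side 0.84 [ 0.6185 -0.0548 -0.118 ] 0.19
side 0.0 [ 0.6185 -0.0561  1.6273] 0.188
shift cm [  1.16 -14.89  -2.01] rows 3 turn z 2.093 yaw now 2.33
shift cm [  0.4  -28.09  -0.  ] rows 5 turn z 0.522 yaw now 2.33
```

apply_moves(motion="100 0.1 -5.6 0 0 0 0;100 0.1 -5.6 0 0 0 0;100 0.1 -5.6 0 0 0 0;100 0.1 -5.6 0 0 0 0;100 0 -5.7 0 0 0 0;100 0 0 0 0 0 0.174;100 0 0 0 0 0 0.174;100 0 0 0 0 0 0.174;100 0 0 0 0 0 0;100 0 0 0 0 0 0")

```text
time: 13.02
tool_pos: [0.4097, -0.2464, 0.2006]
tool_rot: [-3.142, -0.0, 1.811]
contact_force: [0.5, 0.7, -0.1]
opening: 0.0922
grip_force: 0.0
```

Run:
```python
from h import *
p,m,v=look("wB",.4095,-.2463); delta(v[0],v[1],.02,v[2]%(np.pi/2)+np.pi/4)
m,i=pick(p,"bush1",BUSH,(.496,-.38,.72))
if m is not None: print("C",i,fit([(p,m)],BUSH,(.496,-.38)))
```

```text
0.87 [ 0.493 -0.364  0.008]
  0.69 [ 0.604 -0.063  0.018]
fit 0.72 [ 0.4103 -0.2468  1.0042] 0.024
shift cm [-0.05  0.05 18.06] rows 3 turn z 0.02 yaw now 1.81
C 0.44540407156076495 (array([ 0.4968072 , -0.37966825,  0.7159815 ]), np.float64(1.2256081394801122))
```

apply_moves(motion="100 -0.05 0.05 4.5 0 0 0.02;100 0 0 4.5 0 0 0;100 0 0 4 0 0 0;100 0 0 3 0 0 0;100 0 0 2 0 0 0;100 0 0 0 0 0 0;100 0 0 0 0 0 0")

```text
time: 14.1
tool_pos: [0.4108, -0.2472, 0.0214]
tool_rot: [3.141, 0.001, 1.788]
contact_force: [0.2, -0.7, 0.2]
opening: 0.092
grip_force: 0.0
```

apply_moves(motion="20 0 0 0 0 0 0;20 0 0 0 0 0 0;20 0 0 0 0 0 0;20 0 0 0 0 0 0;20 0 0 0 0 0 0;20 0 0 0 0 0 0", force=50)

```text
time: 14.85
tool_pos: [0.4103, -0.2468, 0.0207]
tool_rot: [3.142, -0.0, 1.788]
contact_force: [0.7, 0.9, -0.6]
opening: 0.0361
grip_force: 0.0
```

apply_moves(motion="20 0 0 -1 0 0 0;20 0 0 -1 0 0 0;20 0 0 -2 0 0 0;20 0 0 0 0 0 0")

```text
time: 15.35
tool_pos: [0.4112, -0.2476, 0.0622]
tool_rot: [3.139, 0.003, 1.788]
contact_force: [-0.4, 0.1, -3.1]
opening: 0.0343
grip_force: 50.0
```

Run:
```python
from h import *
x,y=tw(.001,.0345); print(x,y); delta(x,y,.15,TR[2]+np.pi*.75); delta(x,y,.15,TR[2]+np.pi*.25)
```

```text
0.5498137918939611 0.012261389997889071
shift cm [22.36 19.15 -8.8 ] rows 5 turn z -0.542 yaw now 1.788
shift cm [22.36 19.15 -8.8 ] rows 5 turn z 1.029 yaw now 1.788
```

apply_moves(motion="20 0 0 -4.4 0 0 0;20 0 0 -4.4 0 0 0;20 3.7 3.2 0 0 0 0;20 3.7 3.2 0 0 0 0;20 3.7 3.2 0 0 0 0;20 3.7 3.2 0 0 0 0;20 3.76 3.2 0 0 0 0;20 3.8 3.15 0 0 0 0;20 0 0 0 0 0 -0.14;20 0 0 0 0 0 -0.14;20 0 0 0 0 0 -0.14;20 0 0 0 0 0 -0.122;20 0 0 0 0 0 0;20 0 0 0 0 0 0")

```text
time: 17.1
tool_pos: [0.549, 0.0128, 0.1483]
tool_rot: [-3.141, -0.001, 2.327]
contact_force: [-0.6, -0.1, -2.2]
opening: 0.0344
grip_force: 50.0
```

```bash
cat >> h.py <<'E'
def held(x,y,yaw,offs=(.02,.025,.03,.035,.04,.045)):
    s=robot.observe(); tp=s["tool_pos"]; print("tcp",np.round(tp,4))
    P=[robot.read_camera(n) for n in ("scene","side")]; M=[pick(p,"bush1",BUSH,(tp[0],tp[1],yaw),tp[2]-.03) for p in P]
    for o in offs:
        r=[fit([(p,m)],BUSH,(tp[0],tp[1],yaw),tp[2]-o) if m is not None else None for p,(m,i) in zip(P,M)]
        print(o,[(a[0].round(4).tolist(),round(a[1],3)) for a in r if a])
E
python3 - <<'E'
from h import *
x,y=tw(.001,.0345); delta(x,y,.15,TR[2]+np.pi*.75); held(x,y,TR[2])
p=wrist(); save(p,"wB2")
E
python3 - <<'E'
import cv2
i=cv2.imread('pics/wB2.png')[130:400,150:510]; cv2.imwrite('pics/wB2c.png',cv2.resize(i,None,fx=2,fy=2,interpolation=cv2.INTER_CUBIC))
E
```

```text
shift cm [-0.09  0.03 -0.17] rows 1 turn z -0.002 yaw now 2.327
tcp [0.549  0.0128 0.1483]
0.02 [([0.5488, 0.0119, -0.0097], np.float64(0.229)), ([0.5482, 0.0116, -0.0171], np.float64(1.439))]
0.025 [([0.5477, 0.0158, -0.0299], np.float64(0.214)), ([0.5505, 0.0154, -0.0113], np.float64(1.414))]
0.03 [([0.5447, 0.0197, -0.0112], np.float64(0.195)), ([0.5542, 0.0176, -0.0743], np.float64(1.388))]
0.035 [([0.5429, 0.0243, -0.0004], np.float64(0.183)), ([0.5575, 0.0211, -0.0715], np.float64(1.372))]
0.04 [([0.5408, 0.0279, -0.0299], np.float64(0.167)), ([0.5624, 0.0257, -0.0993], np.float64(1.334))]
0.045 [([0.5389, 0.032, -0.0297], np.float64(0.162)), ([0.5664, 0.0292, -0.103], np.float64(1.309))]
```

View pics/wB2c.png

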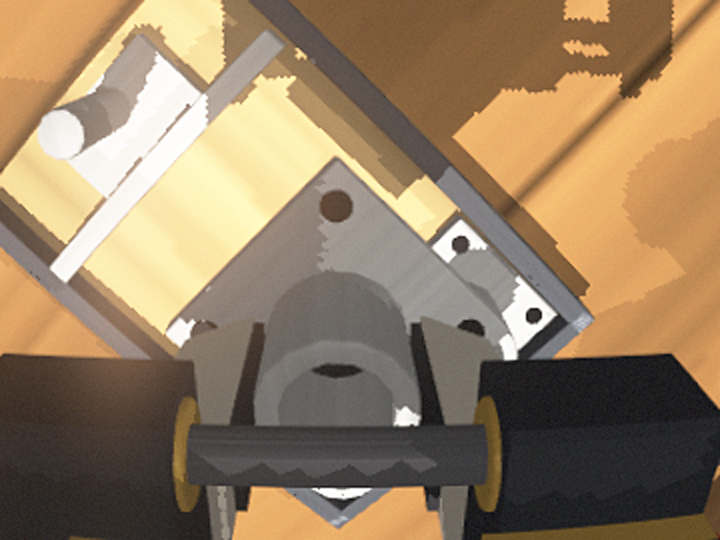

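The crop shows the bush held square and centred, about 20 mm below the TCP. The fence bar is clear of it. Lowering.

apply_moves(motion="20 -0.09 0.05 3.5 0 0 0;20 0 0 3.5 0 0 0;20 0 0 2 0 0 0;20 0 0 1.2 0 0 0;20 0 0 0.6 0 0 0;20 0 0 0.3 0 0 0;20 0 0 0 0 0 0;20 0 0 0 0 0 0")

```text
time: 18.35
tool_pos: [0.5506, 0.0124, 0.0383]
tool_rot: [3.141, 0.001, 2.33]
contact_force: [0.1, 0.1, -3.5]
opening: 0.0345
grip_force: 50.0
```

apply_moves(motion="20 0 0 0.3 0 0 0;20 0 0 0 0 0 0")

```text
time: 18.6
tool_pos: [0.55, 0.0125, 0.0346]
tool_rot: [-3.141, -0.0, 2.33]
contact_force: [-0.0, -0.0, -2.2]
opening: 0.0341
grip_force: 50.0
```

apply_moves(motion="20 0 0 0.2 0 0 0;20 0 0 0 0 0 0")

```text
time: 18.85
tool_pos: [0.5501, 0.0124, 0.0325]
tool_rot: [-3.141, -0.0, 2.33]
contact_force: [0.3, -0.1, -3.7]
opening: 0.0344
grip_force: 50.0
```

apply_moves(motion="20 0 0 0.2 0 0 0;20 0 0 0 0 0 0")

```text
time: 19.1
tool_pos: [0.55, 0.0124, 0.0305]
tool_rot: [-3.141, -0.0, 2.33]
contact_force: [0.3, 0.7, -2.6]
opening: 0.0339
grip_force: 50.0
```

apply_moves(motion="20 0 0 0.2 0 0 0;20 0 0 0 0 0 0")

```text
time: 19.35
tool_pos: [0.5504, 0.0124, 0.0292]
tool_rot: [3.141, 0.0, 2.33]
contact_force: [-0.4, -0.0, 1.8]
opening: 0.0342
grip_force: 50.0
```

apply_moves(motion="60 0 0 0 0 0 0;60 0 0 0 0 0 0;60 0 0 0 0 0 0;60 0 0 0 0 0 0;70 0 0 -2 0 0 0;100 0 0 -4 0 0 0;100 0 0 -5 0 0 0;100 0 0 -5 0 0 0;100 0 0 0 0 0 0")

```text
time: 20.48
tool_pos: [0.5524, 0.0122, 0.193]
tool_rot: [3.136, 0.007, 2.33]
contact_force: [0.8, 0.4, 0.8]
opening: 0.0915
grip_force: 0.0
```

Run:
```python
from h import *
p=wrist()
for v in ((.55,.0124,-.026),(.618,-.057,-.026),(.62,.0126,0.0)):
    m,i=pick(p,"bush1",BUSH,v,.008)
    if m is not None: a,c=fit([(p,m)],BUSH,v,.008); print(round(i,2),a.round(4),round(c,3))
delta(.4962,-.3800,.20,.73+np.pi/4)
```

```text
0.97 [ 0.5501  0.0117 -0.0283] 0.025
0.93 [ 0.6181 -0.0574 -0.0115] 0.067
0.96 [6.206e-01 1.190e-02 2.000e-04] 0.026
shift cm [-24.83 -30.86  -1.29] rows 7 turn z 0.814 yaw now 2.33
```

apply_moves(motion="100 -3.5 -4.4 0 0 0 0;100 -3.5 -4.4 0 0 0 0;100 -3.5 -4.4 0 0 0 0;100 -3.5 -4.4 0 0 0 0;100 -3.6 -4.4 0 0 0 0;100 -3.6 -4.4 0 0 0 0;100 -3.6 -4.4 0 0 0 0;100 0 0 0 0 0 0.163;100 0 0 0 0 0 0.163;100 0 0 0 0 0 0.163;100 0 0 0 0 0 0.163;100 0 0 0 0 0 0.162;100 0 0 0 0 0 0;100 0 0 0 0 0 0")

```text
time: 22.42
tool_pos: [0.4971, -0.3792, 0.1876]
tool_rot: [-3.14, -0.001, 1.519]
contact_force: [0.4, 0.6, 0.2]
opening: 0.0917
grip_force: 0.0
```

Run:
```python
from h import *
p,m,v=look("wC",.4962,-.38); delta(v[0],v[1],.02,v[2]%(np.pi/2)+np.pi/4)
```

```text
0.57 [ 0.5   -0.377  0.01 ]
fit 0.8 [ 0.4962 -0.3802  0.7028] 0.04
shift cm [-0.09 -0.1  16.83] rows 3 turn z 0.029 yaw now 1.517
```

apply_moves(motion="100 -0.09 -0.1 4.3 0 0 0.028;100 0 0 4.3 0 0 0;100 0 0 4 0 0 0;100 0 0 2.7 0 0 0;100 0 0 1.5 0 0 0;100 0 0 0 0 0 0;20 0 0 0 0 0 0;20 0 0 0 0 0 0;20 0 0 0 0 0 0;20 0 0 0 0 0 0;20 0 0 0 0 0 0;20 0 0 0 0 0 0;20 0 0 0 0 0 0;20 0 0 0 0 0 0")

```text
time: 24.32
tool_pos: [0.4963, -0.3803, 0.0207]
tool_rot: [-3.142, -0.0, 1.488]
contact_force: [-0.8, -0.2, -0.7]
opening: 0.0341
grip_force: 50.0
```

apply_moves(motion="20 0 0 -1 0 0 0;20 0 0 -3 0 0 0;20 0 0 -4 0 0 0;20 0 0 -4 0 0 0;20 0 0 -1 0 0 0;20 0 0 0 0 0 0")

```text
time: 25.08
tool_pos: [0.4961, -0.3801, 0.1502]
tool_rot: [-3.141, -0.0, 1.488]
contact_force: [0.0, 0.2, -5.3]
opening: 0.0342
grip_force: 50.0
```

Run:
```python
from h import *
x,y=tw(.001,-.0345); print(x,y); delta(x,y,.15,TR[2]+np.pi*.75); delta(x,y,.15,TR[2]+np.pi*.25)
```

```text
0.5479855058971342 -0.05671438379489854
shift cm [3.266e+01 2.490e+00 3.000e-02] rows 6 turn z -0.842 yaw now 1.488
shift cm [3.266e+01 2.490e+00 3.000e-02] rows 6 turn z 0.729 yaw now 1.488
```

apply_moves(motion="20 5.4 0.41 0 0 0 0;20 5.4 0.41 0 0 0 0;20 5.4 0.41 0 0 0 0;20 5.4 0.42 0 0 0 0;20 5.5 0.42 0 0 0 0;20 5.56 0.42 0 0 0 0;20 0 0 0 0 0 0.15;20 0 0 0 0 0 0.15;20 0 0 0 0 0 0.15;20 0 0 0 0 0 0.15;20 0 0 0 0 0 0.129;20 0 0 0 0 0 0;20 0 0 0 0 0 0")

```text
time: 26.7
tool_pos: [0.5476, -0.0568, 0.1495]
tool_rot: [-3.14, 0.001, 0.761]
contact_force: [0.4, -0.7, -4.8]
opening: 0.0345
grip_force: 50.0
```

Run:
```python
from h import *
x,y=tw(.001,-.0345); delta(x,y,.04,TR[2]+np.pi*.25); held(x,y,TR[2],(.02,.025))
```

```text
shift cm [ 0.04  0.04 10.95] rows 2 turn z 0.002 yaw now 0.761
tcp [ 0.5476 -0.0568  0.1495]
0.02 [([0.547, -0.0563, -0.0341], np.float64(4.647)), ([0.5493, -0.057, -0.0438], np.float64(0.139))]
0.025 [([0.5439, -0.054, 0.004], np.float64(4.566)), ([0.5519, -0.054, -0.0217], np.float64(0.123))]
```

apply_moves(motion="20 0.04 0.04 3.5 0 0 0;20 0 0 3.5 0 0 0;20 0 0 2.2 0 0 0;20 0 0 1.2 0 0 0;20 0 0 0.7 0 0 0;20 0 0 0.3 0 0 0;20 0 0 0.2 0 0 0;20 0 0 0 0 0 0;20 0 0 0 0 0 0")

```text
time: 28.02
tool_pos: [0.549, -0.057, 0.0351]
tool_rot: [3.141, -0.0, 0.759]
contact_force: [-0.1, 0.2, -4.5]
opening: 0.0344
grip_force: 50.0
```

apply_moves(motion="20 0 0 0.2 0 0 0;20 0 0 0 0 0 0;20 0 0 0.15 0 0 0;20 0 0 0 0 0 0")

```text
time: 28.52
tool_pos: [0.5487, -0.0569, 0.031]
tool_rot: [-3.141, 0.0, 0.759]
contact_force: [-0.5, 0.1, -4.6]
opening: 0.0345
grip_force: 50.0
```

apply_moves(motion="20 0 0 0.15 0 0 0;20 0 0 0 0 0 0")

```text
time: 28.78
tool_pos: [0.5487, -0.0569, 0.0296]
tool_rot: [-3.141, 0.0, 0.759]
contact_force: [-0.5, 0.5, -4.6]
opening: 0.034
grip_force: 50.0
```

apply_moves(motion="20 0 0 0.15 0 0 0;20 0 0 0 0 0 0")

```text
time: 29.02
tool_pos: [0.5489, -0.0569, 0.0286]
tool_rot: [3.141, -0.0, 0.759]
contact_force: [-2.0, 0.6, 0.9]
opening: 0.0345
grip_force: 50.0
```

apply_moves(motion="60 0 0 0 0 0 0;60 0 0 0 0 0 0;60 0 0 0 0 0 0;60 0 0 0 0 0 0;70 0 0 -2 0 0 0;100 0 0 -4 0 0 0;100 0 0 -5 0 0 0;100 0 0 -5 0 0 0;100 0 0 0 0 0 0;100 0 0 0 0 0 0")

```text
time: 30.28
tool_pos: [0.5484, -0.0568, 0.1877]
tool_rot: [-3.141, 0.0, 0.759]
contact_force: [-0.6, 0.7, -0.3]
opening: 0.0917
grip_force: 0.0
```

Run:
```python
from h import *
B=((.55,.0118,-.026),(.618,-.057,-.026),(.62,.0126,0.0),(.5485,-.057,-.026))
for n in ["wrist","scene","side"]:
    p=wrist() if n=="wrist" else robot.read_camera(n)
    if n=="side": save(p,"side9")
    for v in B:
        m,i=pick(p,"bush1",BUSH,v,.008)
        if m is not None and i>.5: a,c=fit([(p,m)],BUSH,v,.008); print(n,round(i,2),a.round(4),round(c,3))
    # fence: bar 134x10, z .008-.029 and post, fence frame: face at x=0
    F=lambda q:[box(.005,.067,.008,.029)+np.array([-.005,0,0]),cyl(.009,.02,.076)+np.array([-.034,0,0])]
    best=None
    for q in np.arange(0,.03,.001):
        x,y=tw(.107-.172+q,0); s=cv2.resize(sil(p,F(q),(x,y,TR[2]),0),(640,480))
        for d in robot.trace("fence",p) if q==0 else []: M=np.array(d["pixels"]); print("fence score",d["score"],M.sum()); best=best or [M]
        if best: best.append((np.round((np.minimum(s,best[0])).sum()/np.maximum(s,best[0]).sum(),3),round(q,3)))
    if best: print(n,sorted(best[1:])[-4:])
```

```text
wrist 0.95 [ 0.551   0.0122 -0.0242] 0.043
wrist 0.96 [ 0.6184 -0.0577 -0.0322] 0.035
wrist 0.94 [ 0.6214  0.0121 -0.0087] 0.022
wrist 0.95 [ 0.5498 -0.0569 -0.0264] 0.019
fence score 0.79 4707
fence score 0.2 21772
wrist [(np.float64(0.592), np.float64(0.003)), (np.float64(0.593), np.float64(0.006)), (np.float64(0.611), np.float64(0.004)), (np.float64(0.613), np.float64(0.005))]
scene 0.86 [ 0.5494  0.0126 -0.0402] 0.16
scene 0.93 [ 0.6174 -0.0562 -0.0199] 0.064
scene 0.87 [ 0.6201  0.0144 -0.0193] 0.147
fence score 0.94 850
fence score 0.46 1281
scene [(np.float64(0.49), np.float64(0.004)), (np.float64(0.501), np.float64(0.001)), (np.float64(0.502), np.float64(0.003)), (np.float64(0.503), np.float64(0.002))]
side 0.9 [ 0.5493  0.0137 -0.0244] 0.082
side 0.86 [ 0.6179 -0.0554  0.0122] 0.166
side 0.85 [0.6215 0.013  0.0693] 0.172
side 0.83 [ 0.5487 -0.0561  0.0863] 0.181
fence score 0.85 742
fence score 0.27 607
side [(np.float64(0.597), np.float64(0.002)), (np.float64(0.602), np.float64(0.004)), (np.float64(0.604), np.float64(0.003)), (np.float64(0.605), np.float64(0.005))]
```

View pics/side9.png

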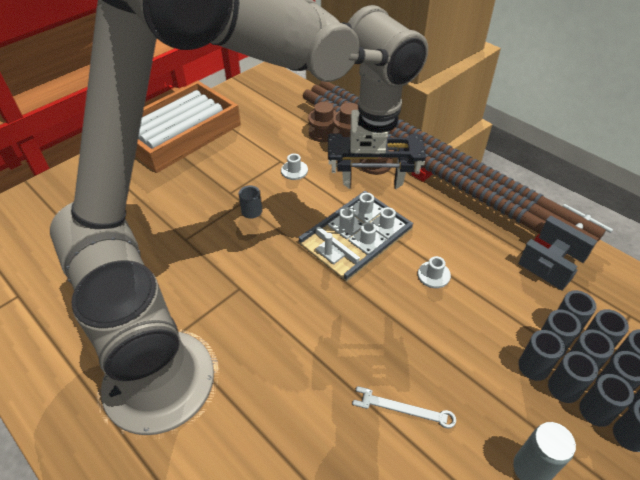

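The side view shows all four bushes flat in the tray, the fence still open at about 0.004, and the bystanders untouched. Next is the fence post.

Run:
```python
from h import *
x,y=tw(-.095,0); print(x,y); delta(x,y,.18,TR[2])
```

```text
0.4529333549229736 -0.019682794642050024
shift cm [-4.39 -9.3   0.82] rows 2 turn z 0.785 yaw now 0.759
```

apply_moves(motion="60 -2.2 -4.65 0.4 0 0 0;60 -2.2 -4.65 0.4 0 0 0;60 0 0 0 0 0 0.16;60 0 0 0 0 0 0.16;60 0 0 0 0 0 0.16;60 0 0 0 0 0 0.16;60 0 0 0 0 0 0.145;60 0 0 0 0 0 0;60 0 0 0 0 0 0")

```text
time: 32.3
tool_pos: [0.4529, -0.0197, 0.1803]
tool_rot: [-3.142, -0.0, -0.023]
contact_force: [-0.4, 0.2, -0.3]
opening: 0.0553
grip_force: 0.0
```

Run:
```python
from h import *
p=wrist(); save(p,"wF"); i=p["img"][100:440,120:520]; cv2.imwrite("pics/wFc.png",cv2.resize(i,None,fx=1.7,fy=1.7)[:,:,::-1])
for q in (.0,.004,.008):
    x,y=tw(-.099+q,0); print(q,proj(p,np.array([[x,y,.076],[*tw(-.065+q,.067),.029],[*tw(-.065+q,-.067),.029]])).round())
delta(*tw(-.095,0),.039,TR[2])
```

```text
0.0 [[318. 249.]
 [239. 194.]
 [396. 194.]]
0.004 [[318. 244.]
 [239. 189.]
 [397. 190.]]
0.008 [[318. 239.]
 [239. 185.]
 [397. 185.]]
shift cm [ 0.    0.   14.12] rows 3 turn z 0.003 yaw now -0.024
```

View pics/wFc.png

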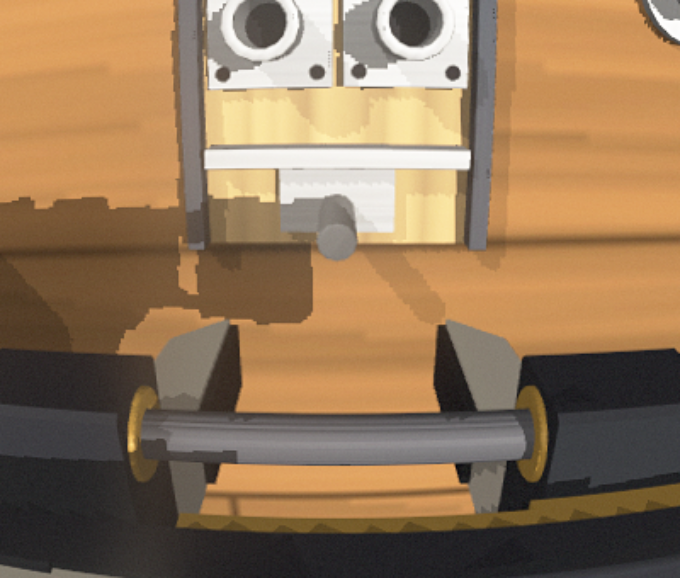

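The post top is at (318,242) and the fence edge at row 187, so the fence value is about 0.0055. Grasping the post with a light grip.

apply_moves(motion="60 0.15 0 4 0 0 0;60 0 0 4 0 0 0;60 0 0 3 0 0 0;60 0 0 2 0 0 0;60 0 0 1.1 0 0 0;60 0 0 0 0 0 0;0 0 0 0 0 0 0;0 0 0 0 0 0 0;0 0 0 0 0 0 0;0 0 0 0 0 0 0;0 0 0 0 0 0 0;0 0 0 0 0 0 0;0 0 0 0 0 0 0", force=20)

```text
time: 33.98
tool_pos: [0.4545, -0.0195, 0.0394]
tool_rot: [-3.141, -0.0, -0.026]
contact_force: [-0.4, 3.2, 4.5]
opening: 0.0175
grip_force: 20.0
```

apply_moves(motion="0 0.3 0 0 0 0 0;0 0.4 0 0 0 0 0;0 0.4 0 0 0 0 0;0 0.4 0 0 0 0 0;0 0 0 0 0 0 0")

```text
time: 34.6
tool_pos: [0.4697, -0.0199, 0.0394]
tool_rot: [-3.141, -0.0, -0.026]
contact_force: [0.1, 3.2, 4.4]
opening: 0.0176
grip_force: 20.0
```

apply_moves(motion="0 0.3 0 0 0 0 0;0 0.3 0 0 0 0 0;0 0.3 0 0 0 0 0;0 0 0 0 0 0 0")

```text
time: 35.1
tool_pos: [0.4785, -0.0202, 0.0394]
tool_rot: [-3.141, -0.0, -0.026]
contact_force: [-0.4, 3.8, 4.9]
opening: 0.0175
grip_force: 20.0
```

apply_moves(motion="0 0.15 0 0 0 0 0;0 0.15 0 0 0 0 0;0 0.15 0 0 0 0 0;0 0 0 0 0 0 0")

```text
time: 35.6
tool_pos: [0.4828, -0.0202, 0.0394]
tool_rot: [-3.141, 0.0, -0.026]
contact_force: [-1.0, 3.9, 5.8]
opening: 0.0173
grip_force: 20.0
```

apply_moves(motion="0 0.1 0 0 0 0 0;0 0.1 0 0 0 0 0;0 0.1 0 0 0 0 0;0 0 0 0 0 0 0")

```text
time: 36.1
tool_pos: [0.4847, -0.0203, 0.0394]
tool_rot: [-3.141, 0.002, -0.026]
contact_force: [-5.5, 2.6, 8.9]
opening: 0.0172
grip_force: 20.0
```

apply_moves(motion="0 0.1 0 0 0 0 0;0 0.1 0 0 0 0 0;0 0 0 0 0 0 0")

```text
time: 36.48
tool_pos: [0.4862, -0.0203, 0.0394]
tool_rot: [-3.141, 0.004, -0.026]
contact_force: [-6.7, 3.4, 10.5]
opening: 0.0174
grip_force: 20.0
```

apply_moves(motion="0 0.1 0 0 0 0 0;0 0.1 0 0 0 0 0;0 0 0 0 0 0 0")

```text
time: 36.85
tool_pos: [0.4882, -0.0204, 0.0394]
tool_rot: [-3.141, 0.003, -0.026]
contact_force: [-6.4, 3.3, 10.0]
opening: 0.0176
grip_force: 20.0
```

apply_moves(motion="0 0.1 0 0 0 0 0;0 0.1 0 0 0 0 0;0 0 0 0 0 0 0")

```text
time: 37.22
tool_pos: [0.4898, -0.0204, 0.0394]
tool_rot: [-3.141, 0.004, -0.026]
contact_force: [-7.5, 2.9, 11.9]
opening: 0.0177
grip_force: 20.0
```

apply_moves(motion="0 0.1 0 0 0 0 0;0 0.1 0 0 0 0 0;0 0 0 0 0 0 0")

```text
time: 37.6
tool_pos: [0.4909, -0.0204, 0.0393]
tool_rot: [-3.141, 0.006, -0.026]
contact_force: [-11.0, 1.8, 14.9]
opening: 0.0173
grip_force: 20.0
```

apply_moves(motion="0 0.1 0 0 0 0 0;0 0.1 0 0 0 0 0;0 0 0 0 0 0 0")

```text
time: 37.98
tool_pos: [0.4927, -0.0205, 0.0393]
tool_rot: [-3.141, 0.007, -0.026]
contact_force: [-11.9, 2.2, 14.9]
opening: 0.0172
grip_force: 20.0
```

apply_moves(motion="0 0.1 0 0 0 0 0;0 0 0 0 0 0 0")

```text
time: 38.22
tool_pos: [0.4935, -0.0205, 0.0393]
tool_rot: [-3.141, 0.007, -0.026]
contact_force: [-12.5, 1.6, 15.8]
opening: 0.0175
grip_force: 20.0
```

apply_moves(motion="0 0.1 0 0 0 0 0;0 0 0 0 0 0 0")

```text
time: 38.48
tool_pos: [0.4938, -0.0205, 0.0392]
tool_rot: [-3.141, 0.008, -0.026]
contact_force: [-13.9, 1.5, 16.9]
opening: 0.0174
grip_force: 20.0
```

apply_moves(motion="0 0.1 0 0 0 0 0;0 0 0 0 0 0 0")

```text
time: 38.72
tool_pos: [0.4941, -0.0205, 0.0391]
tool_rot: [-3.141, 0.01, -0.025]
contact_force: [-16.0, 1.3, 18.8]
opening: 0.0176
grip_force: 20.0
```

apply_moves(motion="0 0.1 0 0 0 0 0;0 0 0 0 0 0 0")

```text
time: 38.98
tool_pos: [0.4945, -0.0205, 0.0389]
tool_rot: [-3.141, 0.011, -0.025]
contact_force: [-16.8, 0.3, 17.3]
opening: 0.0178
grip_force: 20.0
```

```bash
cat > fq.py <<'E'
from h import *
for n in ["scene","side"]:
    p=robot.read_camera(n); t=robot.trace("fence",p)
    if not t: print(n,"none"); continue
    M=np.array(t[0]["pixels"]); r=[]
    for q in np.arange(.03,.05,.001):
        x,y=tw(.107-.172+q,0); F=[box(.005,.067,.008,.029)+np.array([-.005,0,0]),cyl(.009,.02,.076)+np.array([-.034,0,0])]
        s=cv2.resize(sil(p,F,(x,y,TR[2]),0),(640,480)); r.append((round((np.minimum(s,M)).sum()/np.maximum(s,M).sum(),3),round(q,3)))
    print(n,t[0]["score"],sorted(r)[-3:])
E
python3 fq.py
```

```text
scene 0.92 [(np.float64(0.462), np.float64(0.042)), (np.float64(0.464), np.float64(0.04)), (np.float64(0.468), np.float64(0.041))]
side 0.93 [(np.float64(0.372), np.float64(0.032)), (np.float64(0.374), np.float64(0.031)), (np.float64(0.374), np.float64(0.034))]
```

Run:
```python
from h import *
B=((.5595,.0118,-.026),(.622,-.059,-.026),(.624,.0126,-.02),(.5585,-.057,-.026))
c,s=np.cos(TR[2]),np.sin(TR[2])
for n in ["wrist","scene","side"]:
    p=wrist() if n=="wrist" else robot.read_camera(n)
    if n=="scene": cv2.imwrite("pics/sc9.png",cv2.resize(p["img"][200:340,270:440],None,fx=4,fy=4,interpolation=cv2.INTER_CUBIC)[:,:,::-1])
    for v in B:
        m,i=pick(p,"bush1",BUSH,v,.008)
        if m is not None and i>.5:
            a,e=fit([(p,m)],BUSH,v,.008); d=a[:2]-TR[:2]; print(n,round(i,2),"tray",np.round([c*d[0]+s*d[1],-s*d[0]+c*d[1],a[2]-TR[2]],4),round(e,3))
```

```text
wrist 0.97 tray [ 0.0116  0.034  -0.0003] 0.023
wrist 0.93 tray [ 0.0765 -0.0334 -0.0011] 0.019
wrist 0.93 tray [ 0.0762  0.035  -0.0046] 0.014
wrist 0.98 tray [ 0.0111 -0.0347  0.0031] 0.025
scene 0.89 tray [ 0.0099  0.0352 -0.0486] 0.105
scene 0.89 tray [ 0.0732 -0.0327 -0.0206] 0.074
scene 0.87 tray [ 0.0729  0.0363 -0.0314] 0.119
scene 0.89 tray [ 0.0092 -0.0332 -0.0189] 0.081
side 0.54 tray [ 0.0751 -0.0342  0.1828] 0.823
```

View pics/sc9.png

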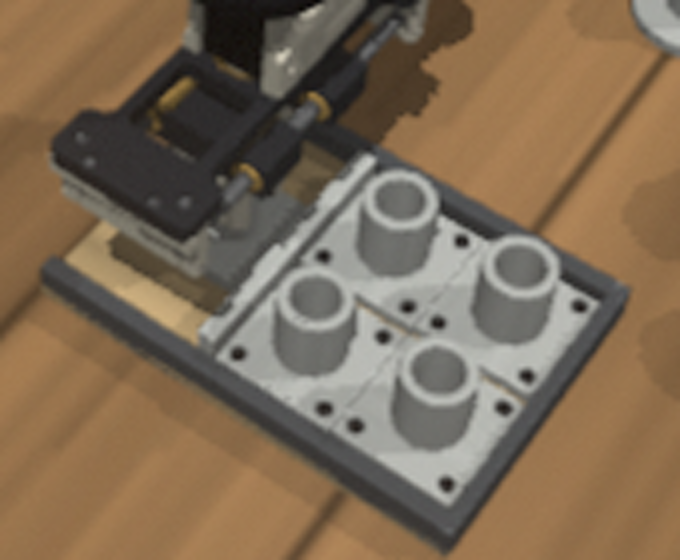

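The crop shows the four flanges touching each other, the end stop and the fence, with no gaps along the tray. One firmer nudge to confirm, then release.

apply_moves(motion="0 0 0 0 0 0 0;0 0.1 0 0 0 0 0;0 0.1 0 0 0 0 0;0 0 0 0 0 0 0", force=30)

```text
time: 40.42
tool_pos: [0.4946, -0.0205, 0.0389]
tool_rot: [-3.141, 0.015, -0.025]
contact_force: [-23.2, -1.1, 22.5]
opening: 0.0173
grip_force: 30.0
```

The force rose 6 N for 0.1 mm of travel, so the bushes are firmly closed up. I'll ease off the load without reversing, then let go.

apply_moves(motion="0 -0.2 0 0 0 0 0;0 -0.2 0 0 0 0 0;30 0 0 0 0 0 0;50 0 0 0 0 0 0;60 0 0 0 0 0 0;60 0 0 0 0 0 0;60 0 0 -2 0 0 0;60 0 0 -4 0 0 0;60 0 0 -5 0 0 0;60 0 0 -3 0 0 0;60 0 0 0 0 0 0;60 0 0 0 0 0 0")

```text
time: 41.92
tool_pos: [0.4973, -0.0208, 0.1783]
tool_rot: [-3.141, 0.001, -0.026]
contact_force: [0.6, 0.6, -0.5]
opening: 0.0551
grip_force: 0.0
```

Run:
```python
from h import *
B=((.5595,.0118,-.026),(.622,-.059,-.026),(.624,.0126,-.02),(.5585,-.057,-.026))
c,s=np.cos(TR[2]),np.sin(TR[2]); p=wrist()
for v in B:
    m,i=pick(p,"bush1",BUSH,v,.008)
    if m is not None: a,e=fit([(p,m)],BUSH,v,.008); d=a[:2]-TR[:2]; print(round(i,2),np.round([c*d[0]+s*d[1],-s*d[0]+c*d[1],a[2]-TR[2]],4),round(e,3))
cv2.imwrite("pics/end.png",cv2.resize(p["img"][20:420,150:490],None,fx=1.4,fy=1.4)[:,:,::-1])
print([(q,proj(p,np.array([[*tw(-.099+q,0),.076],[*tw(-.065+q,.067),.029],[*tw(-.065+q,-.067),.029]])).round().tolist()) for q in (.04,.044,.048)])
```

```text
0.94 [0.0115 0.0343 0.0071] 0.054
0.95 [ 0.0755 -0.0337 -0.0075] 0.028
0.94 [ 0.0748  0.0355 -0.012 ] 0.041
0.97 [ 0.0116 -0.035   0.0007] 0.028
[(0.04, [[318.0, 256.0], [239.0, 200.0], [397.0, 199.0]]), (0.044, [[318.0, 251.0], [239.0, 195.0], [397.0, 195.0]]), (0.048, [[318.0, 245.0], [239.0, 190.0], [397.0, 190.0]])]
```

View pics/end.png

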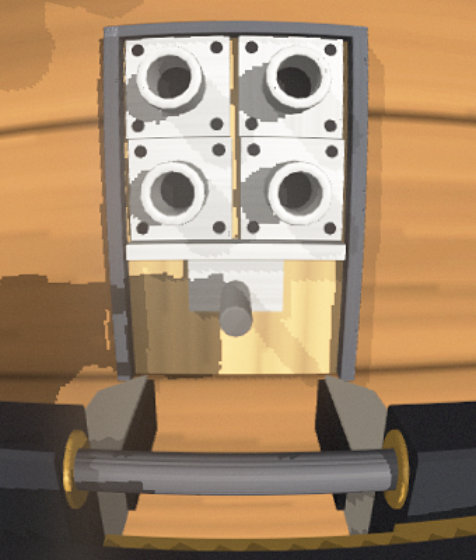

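The final view shows the two-by-two grid closed up and square, with the fence touching it. The post top is at about (318,250), which gives a fence value of about 0.044, and the gripper is clear. Handing in.

```bash
python3 -c "
from cell import robot
print(robot.hand_in())"
```

```text
the job is handed in; nothing more can be done
None
```

The job is handed in: all four bushes stand flat in a square two-by-two grid against the end stop, the fence is closed up at about 0.044 (estimated from the camera) with pushing force up to about 23 N, the gripper is clear, and it took about 42 s; no verdict came back.

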